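# Spot temperature through the port of a sample carrier

### The arm

A 7-joint arm with a two-finger parallel gripper is mounted at the origin on a cart in front of the work surface, level with it; the furniture and walls round the work are solid. World frame = base frame: x ahead of the robot, y to its left, z up, the work surface at z = 0. Lengths are in m, angles in rad, forces in N, time in s.
With the tool pointing down it reaches from about 0.4 to 0.85 m from the base axis. Payload 4.5 kg.
Tool frame: the origin (TCP) lies on the centre line of the jaws, within the pads' length; the fingertips stand 11 mm ahead of it and the grasp point (between the pads) lies 8 mm behind it; z points along the fingers, y is the direction in which the jaws open and shut (so a half turn about z gives the same grasp; the last joint's range is limited). The gripper opens to 88 mm and grips with 3 to 60 N. Pads are 18 mm wide; open, the fingers measure 123 mm over their backs; the gripper's body (75 mm by 187 mm) begins 45 mm behind the grasp point.
Start: joints at [-1.186, 0.689, -0.195, 1.565, 0.157, 0.902, -0.215], TCP at [0.215, 0.587, 0.25] pointing down, gripper open.
Joint ranges: [-3.01, 3.01], [-0.46, 2.08], [-1.47, 1.51], [0.13, 2.56], [-1, 4.14], [0.04, 2.09], [-2.66, 2.66]. Speed limits (rad/s): [2.57, 2.57, 3.14, 3.14, 3.14, 3.14, 3.14].

### API

Orientations are given as a unit quaternion [x, y, z, w].
In Python, from plant import r, snapshot gives the robot as it stands.
- The arm moves only by the tool drive_tool, never from a script. Its argument "commands" is a list of rows, each an object of numbers: "wx", "wy", "wz": the turn, a rotation vector about the tool's x, y, z in rad; "dx", "dy", "dz": the shift along the tool's x, y, z in m; "claw": the opening, from 0 (shut) to 1 (fully open). A call has 1 to 12 rows; each row shifts and turns the commanded pose from where the row before left it, along the tool's axes as they then stand; what a row does not reach is not made up. A row lasts 1/10 s, in which the tool goes at most 50 mm and 8.59 degrees, less where a joint would pass 70% of its speed; a pose out of reach is approached as far as the arm can. A call is refused whole if a number of a shift passes 0.05 or a number of a turn 0.15, either way. A call with a gripper value outside its range is refused whole. The fingers move at their own pace and stop on an object; "grip_force" is the grip in N (left out, the last holds). Time passes only in rows, so rows that do not move let the fingers close. It gives the time, the measured TCP pose, the force and the opening at its end, in the units of the state.
- r.get_state(): the state, without advancing time (a new reading comes with each control period).
- snapshot(name): name is "scene" or "top" or "wrist"; returns a dict with "color" (420x560x3 uint8, red, green, blue), "fx", "fy", "cx", "cy" (pixels), "dist" ([k1, k2, p1, p2, k3] as OpenCV has them; the pictures are not rectified), "world_to_cam" (4x4, takes a point from world to camera coordinates); the wrist camera has in their place "T_tool_cam" (4x4, takes a point from camera to tool coordinates, whose origin is the TCP and whose axes are the flange's). Camera axes: x right, y up, looking along -z (the intrinsics and any distortion apply to the point x, -y, -z); pixel columns grow to the right and rows downward; lengths in m; the calibration is good to about 2 mm. A picture is of the moment at which its call begins: read the wrist's pose just before it. There is no depth.
- r.finish_job(): hands the job in, once; it reports no verdict.
The state is a dict: "clock": time; "q": joint angles; "qd": joint speeds; "joint_torque": joint torques, N m; "tool_pos": TCP position; "eef_rot": TCP orientation; "contact_force": force on the tool from outside, world axes, zero at the start; "moment": the same for the moment, N m; "opening": opening from 0.0 (shut) to 1.0 (fully open).
Only numpy, scipy, OpenCV 4.12 (cv2) and the standard library are available. Lean on these libraries where they do the work, as an engineer would, in place of code of your own. Each camera call takes 0.05 s, during which the arm holds its last target. There are 200 camera calls.

### The job

Take a spot temperature of the insulated sample carrier without opening its lid: slide the shutter on the lid fully open so that the port is uncovered, then lift the contact probe out of its stand and lower it through the port, upright, onto the middle of the round metal pad at the bottom. Press only lightly, about 3 N, so that the sprung tip is pushed in about halfway, with the probe clear of the lid, and finish while still holding it there; leave the cryo box, the timer, the white bottle and the cold pack where they are.

Things in the scene. Friction and masses are not known exactly. Their poses are not given: they have to be found in the camera images.
- carrier: Low insulated box, 180 (x) x 230 (y) x 117 mm high, grey body and white lid, two steel latches on its front (-x) side; it does not move. Origin: centre of its underside on the table; z up, y along its long side.
- lid: The carrier's white lid, fixed shut, 35 mm thick (rim 2 mm higher). Origin: centre of its underside, 80 mm above the table; axes as the carrier's. A round port, 39 mm across, goes through it, centred 30 mm to -y of the lid's centre, hidden under the shutter at first. Two guide rails along y, 7 mm high, 34 to 44 mm either side of the middle, carry the shutter.
- shutter (a joint): Shutter position in m: 0 = closed over the port, 0.058 = fully open against its stop, sliding to +y of the carrier. It starts at 0 to 0.012, slides stiffly (about 1.5 N) and stays where it is left.
- shutter_grip (a point): Middle of the top of the shutter's black grip: a straight bar 42 mm along the carrier's x and 12 mm thick along its y (the way it slides), top 25 mm above the lid's top. It stands 19 mm above a black foot (20 mm wide along y) on a thin steel plate 73 (x) x 62 (y) mm. Axes as the carrier's; moves with the shutter.
- pad: Round aluminium contact pad, 28 mm across, seen at the bottom of the port, under its centre; rigid. Origin: centre of its flat top face, 84 mm above the table, that is 31 mm below the lid's top; z up.
- stand: Grey bench stand, 90 x 90 mm base with an upright tube 40 mm across and 108 mm high on its middle, in which the probe stands; does not move. Origin: centre of its underside on the table. The probe's handle rests on a ledge 92 mm above the table, its lowest 16 mm inside the tube's mouth.
- probe: Cordless contact thermometer, about 130 g, standing upright in the stand. Origin: on its axis at the underside of the handle; z along the axis towards the top. Round white handle: 23 mm across up to z = 17 mm, 26 mm across from z = 22 to 86 mm (the place to grip), 30 mm across above, top at 112 mm. Below the handle a thin steel stem with the sprung tip.
- probe_tip (a joint): How far the sprung tip is pushed in, in m: 0 = free, 0.012 = bottomed. The force is 1 N at 0 rising by 0.35 N per mm (3.1 N at 6 mm, half way).
- tip_end (a point): Centre of the flat end face of the sprung tip (12 mm across), on the probe's axis, 78 mm below the probe's origin while the tip is free; the steel sleeve above it is 13 mm across.
- cryobox: Bystander: white card cryo box, 104 x 104 x 52 mm. Origin: centre of its underside.
- timer: Bystander: bench timer lying on its back, 66 x 66 x 19 mm. Origin: centre of its underside.
- white_bottle: Bystander: white plastic bottle with a screw cap, 58 mm across, 114 mm high. Origin: centre of its underside.
- cold_pack: Bystander: flat hard-shell cold pack, 160 x 110 x 31 mm. Origin: centre of its underside.
Mind the look-alikes: they are no part of the job. Of the things like the probe, leave any that is green; of the rest the smaller one is meant.

How it is judged:
On the way, in this order (a step that is already met when the one before it is completed fails the run):
1. the shutter is slid fully open (at least 52 of 58 mm) (value of joint shutter above 0.052 m), for 0.2 s.
2. the probe is lifted out of its stand by the fingers (contact force between the fingers and probe above 1 N and contact force between probe and stand below 0.05 N and z of tip_end in the frame of stand above 0.11 m), for 0.1 s.
At the end, for the whole second after the job is handed in: The fingers hold the probe still and upright (within 7 degrees) through the open port, its tip within 8 mm of the pad's centre, pressing the pad with 1.4 to 6 N with the sprung tip pushed in 2 to 10.5 mm, the probe not leaning on the lid, and the shutter at least 52 of 58 mm open (value of joint shutter above 0.052 m and contact force between the fingers and probe above 1 N and contact force between probe and pad between 1.4 and 6 N and value of joint probe_tip between 0.002 and 0.0105 m and angle between probe's own z axis and vertical below 0.12 rad and height (world z) of probe above 0.14 m and horizontal distance between tip_end and pad below 0.008 m and contact force between probe and lid below 0.3 N and linear speed of probe below 0.02 m/s); the arm keeps its last pose, push and grip.
It fails at once if the probe is pressed hard on the pad (over 15 N) (contact force between probe and pad above 15 N).
It fails at once if the probe is driven hard against the lid or shutter (over 15 N) (contact force between probe and lid above 15 N).
It fails at once if the cryo box, timer, bottle or cold pack is pushed more than 20 mm (distance of any of cryobox, timer, white_bottle, cold_pack from where it was at the start of the episode above 0.02 m).
It also fails if it takes over 51 s, if anything falls off the work surface, if the arm or the gripper's body presses on something with over 40 N, if the wrist force passes 120 N, or if a joint passes its speed limit or range.

## Working session

There is one attempt and no reset: what is moved stays moved. The work goes in short steps, Python scripts to look and compute and a tool call to move; the robot and the scene stay as the last step left them, time stands still between calls to the robot, and variables do not carry over. Pictures are saved under pics/ and viewed, on a budget of 10 in all, crops included, one or two more only if the job needs it, and the job is handed in when it is done.

Besides the shell and the picture viewer there is one more tool, called after "Call:" in YAML: its name, and indented under it one key for each argument. drive_tool: Moves the arm, as the interface text tells. Its arguments: {"type":"object","properties":{"commands":{"type":"array","items":{"type":"object","properties":{"wx":{"type":"number"},"wy":{"type":"number"},"wz":{"type":"number"},"dx":{"type":"number"},"dy":{"type":"number"},"dz":{"type":"number"},"claw":{"type":"number"}}}},"grip_force":{"type":"number"}},"required":["commands"]}

```bash
ls; mkdir -p pics; python3 - <<'E'
from plant import r, snapshot
import cv2,pickle
s=r.get_state(); print({k:s[k] for k in('clock','tool_pos','eef_rot','contact_force','opening')})
d={}
for n in('scene','top'):
    d[n]=snapshot(n); print(n,{k:v for k,v in d[n].items() if k!='color'})
    cv2.imwrite(f'pics/{n}0.png',cv2.cvtColor(d[n]['color'],cv2.COLOR_RGB2BGR))
pickle.dump(d,open('s0.pkl','wb'))
E
```

```text
pics
{'clock': 0.0, 'tool_pos': array([0.21461039, 0.58633729, 0.24890751]), 'eef_rot': array([ 1.74449646e-01,  9.84665651e-01, -9.30528855e-04, -1.03594697e-04]), 'contact_force': array([-0.42503856, -1.17624323, -0.24476084]), 'opening': 0.9963847181847496}
scene {'fx': 512.9286849545251, 'fy': 512.9286849545251, 'cx': 276.5072425301319, 'cy': 218.3999113048976, 'dist': array([-0.16598228,  0.        ,  0.        ,  0.        ,  0.        ]), 'world_to_cam': array([[-0.46902241, -0.88312131, -0.0107116 ,  0.49834579],
       [ 0.39084227, -0.21842044,  0.89416712, -0.23109121],
       [-0.79199767,  0.41519787,  0.44760521, -0.98414103],
       [ 0.        ,  0.        ,  0.        ,  1.        ]])}
top {'fx': 535.2843723803096, 'fy': 535.2843723803096, 'cx': 272.86443596400454, 'cy': 201.46073529567033, 'dist': array([0.06405672, 0.        , 0.        , 0.        , 0.        ]), 'world_to_cam': array([[-0.00910846, -0.99993768, -0.00645543,  0.27764547],
       [ 0.98607235, -0.01005391,  0.16601278, -0.49395683],
       [-0.16606733, -0.00485339,  0.98610247, -1.15524378],
       [ 0.        ,  0.        ,  0.        ,  1.        ]])}
```

View pics/scene0.png

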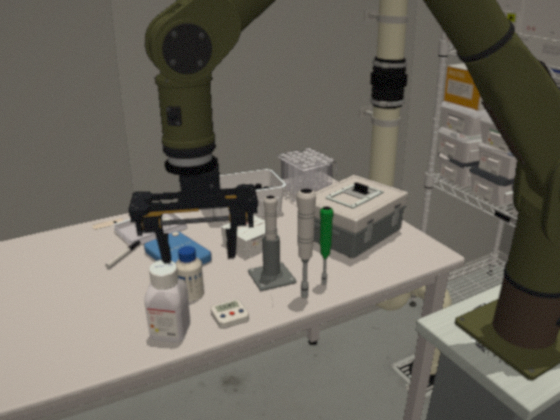

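View pics/top0.png

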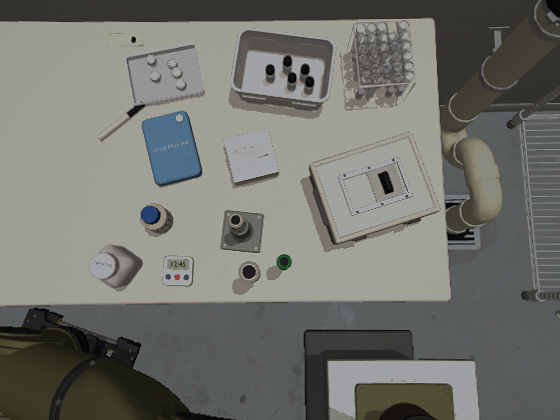

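The scene view shows three probe-like things: the one in the grey square stand (scene 270,225; top 236,220), a larger white/grey one without the square stand (scene 306,230; top 248,270), and a green one (scene 326,230; top 284,262). By the description I choose the one in the grey stand. The shutter grip is the black bar at top (387,182), towards -y of the lid, so the shutter is closed.

```bash
cat > h.py <<'E'
import numpy as np,cv2
from scipy.spatial.transform import Rotation as R
def K(s): return np.array([[s['fx'],0,s['cx']],[0,s['fy'],s['cy']],[0,0,1.]])
def camT(s,st=None):
    "camera->world 4x4; st = state for the wrist camera"
    if 'world_to_cam' in s: return np.linalg.inv(s['world_to_cam'])
    T=np.eye(4);T[:3,:3]=R.from_quat(st['eef_rot']).as_matrix();T[:3,3]=st['tool_pos'];return T@s['T_tool_cam']
def ray(s,px,st=None):
    u=cv2.undistortPoints(np.array(px,float).reshape(-1,1,2),K(s),s['dist']).reshape(-1,2)
    T=camT(s,st);d=np.c_[u[:,0],-u[:,1],-np.ones(len(u))]@T[:3,:3].T
    return T[:3,3],d
def onplane(s,px,z,st=None):
    o,d=ray(s,px,st);return o+d*((z-o[2])/d[:,2])[:,None]
def proj(s,P,st=None):
    T=np.linalg.inv(camT(s,st));c=np.atleast_2d(P)@T[:3,:3].T+T[:3,3]
    return cv2.projectPoints((c*[1,-1,-1]).reshape(-1,1,3),np.zeros(3),np.zeros(3),K(s),s['dist'])[0].reshape(-1,2)
def tri(a,b):
    (o1,d1),(o2,d2)=a,b;d1=d1[0];d2=d2[0]
    t=np.linalg.lstsq(np.c_[d1,-d2],o2-o1,rcond=None)[0];p,q=o1+t[0]*d1,o2+t[1]*d2
    return (p+q)/2,np.linalg.norm(p-q)
E
python3 - <<'E'
import pickle,cv2,numpy as np
from h import *
d=pickle.load(open('s0.pkl','rb'));t,s=d['top'],d['scene']
# grip: black blob in lid
im=t['color'].astype(int);m=(im.max(2)<45).astype(np.uint8);m[:160]=0;m[205:]=0;m[:,:365]=0;m[:,405:]=0
n,l,st,c=cv2.connectedComponentsWithStats(m);print(st,c)
k=1+np.argmax(st[1:,4]);ys,xs=np.where(l==k);rc=cv2.minAreaRect(np.c_[xs,ys].astype(np.float32));print(rc)
b=cv2.boxPoints(rc);P=onplane(t,b,.135);print(P.round(4))
print('grip centre z.14',onplane(t,[rc[0]],.14))
a=cv2.resize(t['color'][120:285,205:445],None,fx=3.3,fy=3.3,interpolation=cv2.INTER_CUBIC)
b=cv2.resize(s['color'][180:300,235:355],None,fx=4.5,fy=4.5,interpolation=cv2.INTER_CUBIC)
cv2.imwrite('pics/cropA.png',a[...,::-1]);cv2.imwrite('pics/cropB.png',b[...,::-1])
E
```

```text
[[     0      0    560    420 235009]
 [   378    172     15     22    191]] [[279.41379692 209.52228638]
 [385.56544503 182.07853403]]
((385.7144775390625, 182.19436645507812), (20.97010612487793, 9.164712905883789), 68.74949645996094)
[[0.5363 0.0549 0.135 ]
 [0.5431 0.037  0.135 ]
 [0.5017 0.0233 0.135 ]
 [0.495  0.041  0.135 ]]
grip centre z.14 [[0.51793048 0.04008167 0.14      ]]
```

View pics/cropA.png

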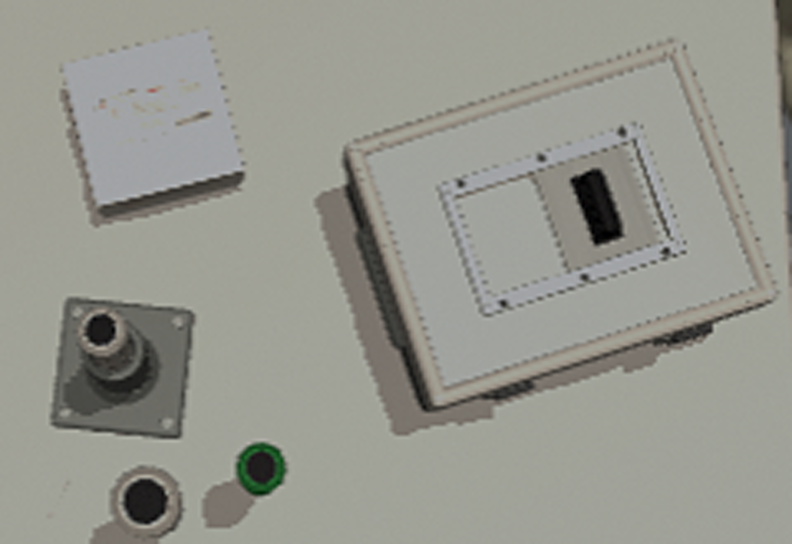

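View pics/cropB.png

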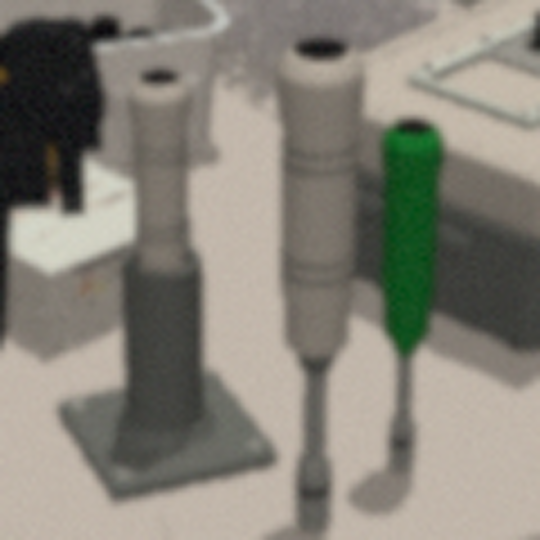

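Crop A: lid corners at about (347,147), (680,40), (775,295), (433,405), grip at (597,207), probe cap in the stand (99,330), stand base corners (68,298), (193,312), (182,436), (53,425). Crop B confirms the probe in the grey stand: white and slimmer than the free-standing white one, so it is the one to take.

```bash
python3 - <<'E'
import pickle
from h import *
from plant import r
d=pickle.load(open('s0.pkl','rb'));t,s=d['top'],d['scene']
A=lambda p:(np.array(p,float)+.5)/3.3-.5+[205,120]
B=lambda p:(np.array(p,float)+.5)/4.5-.5+[235,180]
L=onplane(t,A([(347,147),(680,40),(775,295),(433,405)]),.117);print(L.round(4))
print('sides',np.linalg.norm(L-np.roll(L,-1,0),axis=1),'c',L.mean(0))
v=(L[0]+L[3]-L[1]-L[2])/2;u=(L[0]+L[1]-L[2]-L[3])/2
yaw=np.arctan2(v[1],v[0])-np.pi/2;print('yaw',np.degrees(yaw),np.degrees(np.arctan2(u[1],u[0])))
g=onplane(t,[(385.71,182.19)],.137)[0];Rz=np.array([[np.cos(yaw),-np.sin(yaw)],[np.sin(yaw),np.cos(yaw)]])
print('grip in lid',Rz.T@(g-L.mean(0))[:2], 'port',L.mean(0)[:2]+Rz@[0,-.03])
print('probe top plane',onplane(t,A([(99,330)]),.204),'tri',tri(ray(t,A([(99,330)])),ray(s,B([(158,76)]))))
print('stand',onplane(t,A([(68,298),(193,312),(182,436),(53,425)]),.006).round(4),onplane(t,A([(68,298),(193,312),(182,436),(53,425)]),.006).mean(0))
print('big',tri(ray(t,A([(146,500)])),ray(s,B([(320,48)]))),'green',tri(ray(t,A([(260,467)])),ray(s,B([(412,125)]))))
st=r.get_state();print(R.from_quat(st['eef_rot']).as_matrix().round(3))
E
```

```text
[[ 0.5632  0.1935  0.117 ]
 [ 0.6313 -0.0221  0.117 ]
 [ 0.4645 -0.0728  0.117 ]
 [ 0.397   0.1432  0.117 ]]
sides [0.2261148  0.17434683 0.2263661  0.17366668] c [0.51403785 0.06046063 0.117     ]
yaw 17.440181180915612 16.88637061641366
grip in lid [-0.00198918 -0.02138586] port [0.52302915 0.03183972]
probe top plane [[0.43470154 0.34574443 0.204     ]] tri (array([0.43496067, 0.34632746, 0.20501949]), np.float64(0.0015286912556500018))
stand [[0.484  0.3827 0.006 ]
 [0.4733 0.2957 0.006 ]
 [0.3873 0.3037 0.006 ]
 [0.3957 0.3925 0.006 ]] [0.43507291 0.34363629 0.006     ]
big (array([0.33522565, 0.31706511, 0.25099268]), np.float64(0.0021711300608604034)) green (array([0.35586277, 0.25375562, 0.19067337]), np.float64(0.002042780721704813))
[[-0.939  0.344 -0.   ]
 [ 0.344  0.939 -0.002]
 [-0.    -0.002 -1.   ]]
```

The measurements agree (lid sides 226 x 174 mm, yaw about 17°, probe top at z 0.205). I'll rise clear of the tall look-alike, then turn the jaws to the carrier's y.

Call:
drive_tool:
  commands:
    - {"dz": -0.04}
    - {"dz": -0.04}
    - {"wz": -0.13}
    - {"wz": -0.13}
    - {"wz": -0.13}
    - {"wz": -0.13}
    - {"wz": -0.13}
    - {}

```text
validation failed for argument at $.co...
```

Call:
drive_tool:
  commands:
    - {"dz": -0.04}
    - {"dz": -0.04}
    - {"wz": -0.13}
    - {"wz": -0.13}
    - {"wz": -0.13}
    - {"wz": -0.13}
    - {"wz": -0.13}
    - {"dz": 0}

```text
validation failed for argument at $.co...
```

Call:
drive_tool:
  commands:
    - {"dx": 0, "dy": 0, "dz": -0.04, "wx": 0, "wy": 0, "wz": 0, "claw": 1}
    - {"dx": 0, "dy": 0, "dz": -0.04, "wx": 0, "wy": 0, "wz": 0, "claw": 1}
    - {"dx": 0, "dy": 0, "dz": 0, "wx": 0, "wy": 0, "wz": -0.13, "claw": 1}
    - {"dx": 0, "dy": 0, "dz": 0, "wx": 0, "wy": 0, "wz": -0.13, "claw": 1}
    - {"dx": 0, "dy": 0, "dz": 0, "wx": 0, "wy": 0, "wz": -0.13, "claw": 1}
    - {"dx": 0, "dy": 0, "dz": 0, "wx": 0, "wy": 0, "wz": -0.13, "claw": 1}
    - {"dx": 0, "dy": 0, "dz": 0, "wx": 0, "wy": 0, "wz": -0.13, "claw": 1}

```text
clock: 0.8
tool_pos: [0.2148, 0.5866, 0.3292]
eef_rot: [-0.152, 0.988, -0.001, -0.0]
contact_force: [0.3, -0.2, 0.9]
opening: 1.002
```

Call:
drive_tool:
  commands:
    - {"dx": -0.01, "dy": -0.045, "dz": 0, "wx": 0, "wy": 0, "wz": 0, "claw": 1}
    - {"dx": -0.01, "dy": -0.045, "dz": 0, "wx": 0, "wy": 0, "wz": 0, "claw": 1}
    - {"dx": -0.01, "dy": -0.045, "dz": 0, "wx": 0, "wy": 0, "wz": 0, "claw": 1}
    - {"dx": -0.01, "dy": -0.045, "dz": 0, "wx": 0, "wy": 0, "wz": 0, "claw": 1}
    - {"dx": -0.01, "dy": -0.045, "dz": 0, "wx": 0, "wy": 0, "wz": 0, "claw": 1}
    - {"dx": -0.01, "dy": -0.045, "dz": 0, "wx": 0, "wy": 0, "wz": 0, "claw": 1}
    - {"dx": -0.01, "dy": -0.045, "dz": 0, "wx": 0, "wy": 0, "wz": 0, "claw": 1}
    - {"dx": -0.01, "dy": -0.045, "dz": 0, "wx": 0, "wy": 0, "wz": 0, "claw": 1}
    - {"dx": -0.01, "dy": -0.045, "dz": 0, "wx": 0, "wy": 0, "wz": 0, "claw": 1}
    - {"dx": -0.01, "dy": -0.045, "dz": 0, "wx": 0, "wy": 0, "wz": 0, "claw": 1}
    - {"dx": -0.01, "dy": -0.045, "dz": 0, "wx": 0, "wy": 0, "wz": 0, "claw": 1}
    - {"dx": -0.01, "dy": -0.045, "dz": 0, "wx": 0, "wy": 0, "wz": 0, "claw": 1}

```text
clock: 2.0
tool_pos: [0.4891, 0.1044, 0.3296]
eef_rot: [-0.149, 0.989, -0.0, -0.0]
contact_force: [1.2, 0.4, -0.7]
opening: 1.002
```

Call:
drive_tool:
  commands:
    - {"dx": -0.004, "dy": -0.035, "dz": 0.03, "wx": 0, "wy": 0, "wz": 0, "claw": 1}
    - {"dx": -0.004, "dy": -0.034, "dz": 0.03, "wx": 0, "wy": 0, "wz": 0, "claw": 1}
    - {"dx": 0, "dy": 0, "dz": 0.03, "wx": 0, "wy": 0, "wz": 0, "claw": 1}
    - {"dx": 0, "dy": 0, "dz": 0, "wx": 0, "wy": 0, "wz": 0, "claw": 1}

```text
clock: 2.4
tool_pos: [0.5141, 0.0409, 0.2363]
eef_rot: [-0.148, 0.989, -0.0, -0.004]
contact_force: [-0.3, 0.7, 0.3]
opening: 1.002
```

```bash
cat >> h.py <<'E'
def wrist(name):
    from plant import r,snapshot
    import pickle
    st=r.get_state();s=snapshot('wrist');pickle.dump((s,st),open(name+'.pkl','wb'))
    cv2.imwrite(f'pics/{name}.png',s['color'][...,::-1]);return s,st
E
python3 - <<'E'
from h import *
s,st=wrist('w1');print(st['clock'],st['tool_pos'],st['q'].round(2),s['T_tool_cam'].round(3),s['fx'])
print(proj(s,[[.518,.040,.140]],st))
E
```

```text
2.4 [0.5140793  0.04094697 0.23630241] [ 0.04  0.58 -0.33  1.9   0.28  0.72  1.42] [[-0.     0.949  0.316  0.082]
 [ 1.    -0.     0.001  0.001]
 [ 0.001  0.316 -0.949 -0.135]
 [ 0.     0.     0.     1.   ]] 347.8329387763109
[[279.93796301 227.15089862]]
```

View pics/w1.png

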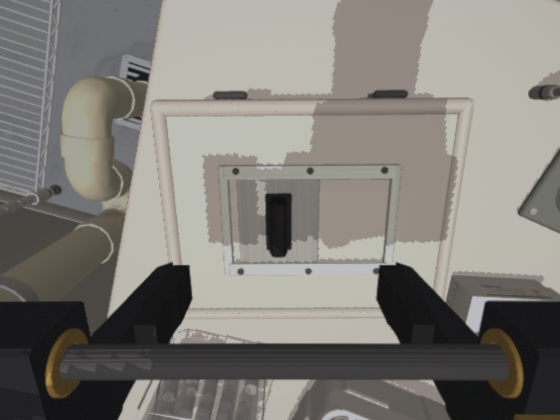

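The wrist view shows the black grip at (279,224) where my estimate projects (280,227), with the frame square to the jaws. Lowering over it.

Call:
drive_tool:
  commands:
    - {"dx": -0.003, "dy": -0.002, "dz": 0.03, "wx": 0, "wy": 0, "wz": 0, "claw": 0.6}
    - {"dx": 0, "dy": 0, "dz": 0.03, "wx": 0, "wy": 0, "wz": 0, "claw": 0.6}
    - {"dx": 0, "dy": 0, "dz": 0.02, "wx": 0, "wy": 0, "wz": 0, "claw": 0.6}
    - {"dx": 0, "dy": 0, "dz": 0.018, "wx": 0, "wy": 0, "wz": 0, "claw": 0.6}
    - {"dx": 0, "dy": 0, "dz": 0, "wx": 0, "wy": 0, "wz": 0, "claw": 0.6}
    - {"dx": 0, "dy": 0, "dz": 0, "wx": 0, "wy": 0, "wz": 0, "claw": 0}
    - {"dx": 0, "dy": 0, "dz": 0, "wx": 0, "wy": 0, "wz": 0, "claw": 0}
    - {"dx": 0, "dy": 0, "dz": 0, "wx": 0, "wy": 0, "wz": 0, "claw": 0}
    - {"dx": 0, "dy": 0, "dz": 0, "wx": 0, "wy": 0, "wz": 0, "claw": 0}
    - {"dx": 0, "dy": 0, "dz": 0, "wx": 0, "wy": 0, "wz": 0, "claw": 0}
  grip_force: 15

```text
clock: 3.45
tool_pos: [0.5204, 0.0416, 0.1422]
eef_rot: [-0.149, 0.989, -0.0, 0.0]
contact_force: [0.5, -1.9, 1.0]
opening: 0.167
```

Call:
drive_tool:
  commands:
    - {"dx": 0, "dy": 0, "dz": 0, "wx": 0, "wy": 0, "wz": 0, "claw": 0}
    - {"dx": 0, "dy": 0, "dz": 0, "wx": 0, "wy": 0, "wz": 0, "claw": 0}
    - {"dx": 0, "dy": 0, "dz": 0, "wx": 0, "wy": 0, "wz": 0, "claw": 0}

```text
clock: 3.75
tool_pos: [0.5204, 0.0414, 0.1421]
eef_rot: [-0.149, 0.989, -0.0, 0.0]
contact_force: [-0.1, -1.9, 5.9]
opening: 0.131
```

Call:
drive_tool:
  commands:
    - {"dx": 0, "dy": 0.005, "dz": 0, "wx": 0, "wy": 0, "wz": 0, "claw": 0}
    - {"dx": 0, "dy": 0.005, "dz": 0, "wx": 0, "wy": 0, "wz": 0, "claw": 0}
    - {"dx": 0, "dy": 0.005, "dz": 0, "wx": 0, "wy": 0, "wz": 0, "claw": 0}
    - {"dx": 0, "dy": 0.005, "dz": 0, "wx": 0, "wy": 0, "wz": 0, "claw": 0}
    - {"dx": 0, "dy": 0.005, "dz": 0, "wx": 0, "wy": 0, "wz": 0, "claw": 0}
    - {"dx": 0, "dy": 0.005, "dz": 0, "wx": 0, "wy": 0, "wz": 0, "claw": 0}
    - {"dx": 0, "dy": 0.005, "dz": 0, "wx": 0, "wy": 0, "wz": 0, "claw": 0}
    - {"dx": 0, "dy": 0.005, "dz": 0, "wx": 0, "wy": 0, "wz": 0, "claw": 0}
    - {"dx": 0, "dy": 0.004, "dz": 0, "wx": 0, "wy": 0, "wz": 0, "claw": 0}

```text
clock: 4.65
tool_pos: [0.5072, 0.0837, 0.1421]
eef_rot: [-0.149, 0.989, -0.0, 0.0]
contact_force: [0.5, -1.0, 5.7]
opening: 0.135
```

Call:
drive_tool:
  commands:
    - {"dx": 0, "dy": 0.003, "dz": 0, "wx": 0, "wy": 0, "wz": 0, "claw": 0}
    - {"dx": 0, "dy": 0.003, "dz": 0, "wx": 0, "wy": 0, "wz": 0, "claw": 0}
    - {"dx": 0, "dy": 0.003, "dz": 0, "wx": 0, "wy": 0, "wz": 0, "claw": 0}
    - {"dx": 0, "dy": 0, "dz": 0, "wx": 0, "wy": 0, "wz": 0, "claw": 0}

```text
clock: 5.05
tool_pos: [0.5056, 0.0889, 0.1421]
eef_rot: [-0.148, 0.989, -0.002, 0.0]
contact_force: [2.6, -8.5, 5.9]
opening: 0.132
```

It moved 50 mm and then met about 8 N: the stop. Releasing and rising for a look.

Call:
drive_tool:
  commands:
    - {"dx": 0, "dy": 0, "dz": 0, "wx": 0, "wy": 0, "wz": 0, "claw": 0.5}
    - {"dx": 0, "dy": 0, "dz": 0, "wx": 0, "wy": 0, "wz": 0, "claw": 0.5}
    - {"dx": 0, "dy": 0, "dz": 0, "wx": 0, "wy": 0, "wz": 0, "claw": 0.5}
    - {"dx": 0, "dy": 0, "dz": 0, "wx": 0, "wy": 0, "wz": 0, "claw": 0.5}
    - {"dx": 0, "dy": 0, "dz": -0.04, "wx": 0, "wy": 0, "wz": 0, "claw": 1}
    - {"dx": 0, "dy": 0, "dz": -0.04, "wx": 0, "wy": 0, "wz": 0, "claw": 1}
    - {"dx": 0, "dy": 0, "dz": -0.04, "wx": 0, "wy": 0, "wz": 0, "claw": 1}
    - {"dx": 0, "dy": 0, "dz": 0, "wx": 0, "wy": 0, "wz": 0, "claw": 1}
    - {"dx": 0, "dy": 0, "dz": 0, "wx": 0, "wy": 0, "wz": 0, "claw": 1}

```text
clock: 5.95
tool_pos: [0.5046, 0.0926, 0.2622]
eef_rot: [-0.149, 0.989, 0.0, 0.001]
contact_force: [0.1, -0.4, -0.9]
opening: 0.924
```

```bash
python3 - <<'E'
from h import *
s,st=wrist('w2');print(st['clock'],st['tool_pos'],st['contact_force'],proj(s,[[.523,.032,.115],[.523,.032,.084]],st))
E
```

```text
5.95 [0.50456901 0.09256053 0.26221803] [ 0.13769852 -0.35068577 -0.85971963] [[208.07631788 200.60546189]
 [215.01003352 191.22485899]]
```

View pics/w2.png

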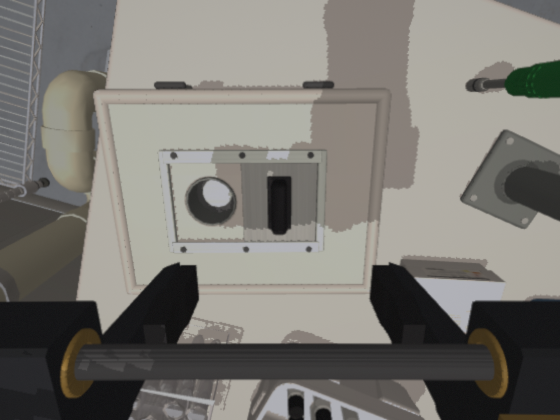

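The shutter is against its stop, and the port is open at about (211,200) with the bright pad visible at (217,192); my prediction was (208,201) and (215,191). Refining the port centre by an ellipse fit.

```bash
python3 - <<'E'
from h import *
import pickle
s,st=pickle.load(open('w2.pkl','rb'))
im=s['color'].astype(int);x0,y0=176,166;c=im[y0:240,x0:240]
bg=np.median(im[225:238,190:232].reshape(-1,3),0);print(bg)
m=(np.abs(c-bg).max(2)>22).astype(np.uint8)
g=cv2.cvtColor(s['color'],cv2.COLOR_RGB2GRAY)[y0:240,x0:240]
for row in g[::3,::2]:print(' '.join('%3d'%v for v in row))
for nm,mm in(('port',m),('pad',(g>bg.mean()+15).astype(np.uint8))):
    cs,_=cv2.findContours(mm,cv2.RETR_EXTERNAL,cv2.CHAIN_APPROX_NONE)
    for k in cs:
        if len(k)>25:
            print(nm,len(k),cv2.boundingRect(k),'hull ellipse',[np.round(v,1) for v in cv2.fitEllipse(cv2.convexHull(k))])
E
```

```text
[177. 178. 167.]
176 177 177 177 176 176 177 176 176 177 177 177 177 177 176 177 177 177 177 175 135 133 133 133 133 133 134 133 132 133 132 133
177 176 177 177 177 177 176 176 177 177 176 177 177 177 177 177 177 176 177 177 165 134 133 132 133 132 133 133 133 133 133 133
177 177 176 177 176 177 177 176 176 177 177 177 177 177 177 176 176 177 176 177 149 132 133 133 133 133 133 133 133 133 133 133
177 177 177 177 177 177 177 178 177 177 177 177 177 176 173 170 167 168 172 171 147 134 134 133 134 134 134 134 134 134 134 135
177 177 177 177 178 177 177 177 177 177 172 148 110  87  83  95 108 106  92  80  75  84 112 129 134 134 134 134 134 134 134 135
177 177 177 177 178 177 177 177 171 133  96 101  81  62  65  98 155 176 177 174 162 133  90  66  83 124 134 134 134 134 135 135
177 177 177 177 177 177 176 145 100 101  61  50  52  67 100 174 178 178 178 179 178 178 177 163 114  75  92 130 134 134 135 135
177 177 177 177 177 176 142 108  76  44  45  51  53  81 171 178 178 178 178 178 178 178 179 178 179 161  94  73 123 134 135 134
177 177 177 177 177 149 109  79  45  43  44  51  53  78 176
[... 1696 characters left out ...]
 177 174 176 176 177 175 176 176 177
 99 175 176 176 176 176 176 176 176 177 176 177 176 177 177 176 177 177 176 177 177 176 176 176 176 176 177 176 176 177 176 176
 87 139 176 176 176 176 176 176 176 177 176 176 177 177 176 176 176 177 177 176 177 176 176 176 177 177 177 177 176 176 177 176
 95 160 166 159 166 172 145 158 165 173 173 159 166 173 151 157 166 170 138 157 166 173 152 157 166 172 147 156 166 167 138 156Traceback (most recent call last):
  File "<stdin>", line 13, in <module>
cv2.error: OpenCV(4.12.0) /io/opencv/modules/imgproc/src/shapedescr.cpp:361: error: (-201:Incorrect size of input array) There should be at least 5 points to fit the ellipse in function 'fitEllipseNoDirect'
```

```bash
python3 - <<'E'
from h import *
import pickle
s,st=pickle.load(open('w2.pkl','rb'))
print(onplane(s,[(210.5,200.7)],.115,st),onplane(s,[(218,192)],.084,st))
Rm=R.from_quat(st['eef_rot']).as_matrix();print(Rm.round(4))
print('to probe (tool axes):',Rm.T@(np.array([.4349,.3455,.30])-st['tool_pos']))
E
```

```text
[[0.52247824 0.03396957 0.115     ]] [[0.52290419 0.03482374 0.084     ]]
[[-9.555e-01 -2.950e-01  1.500e-03]
 [-2.950e-01  9.555e-01  5.000e-04]
 [-1.600e-03  0.000e+00 -1.000e+00]]
to probe (tool axes): [-0.00809551  0.26223698 -0.03776046]
```

Call:
drive_tool:
  commands:
    - {"dx": 0, "dy": 0.02, "dz": -0.038, "wx": 0, "wy": 0, "wz": 0, "claw": 1}
    - {"dx": 0, "dy": 0.04, "dz": 0, "wx": 0, "wy": 0, "wz": 0, "claw": 1}
    - {"dx": -0.004, "dy": 0.045, "dz": 0, "wx": 0, "wy": 0, "wz": 0, "claw": 1}
    - {"dx": -0.004, "dy": 0.045, "dz": 0, "wx": 0, "wy": 0, "wz": 0, "claw": 1}
    - {"dx": 0, "dy": 0.045, "dz": 0, "wx": 0, "wy": 0, "wz": 0, "claw": 1}
    - {"dx": 0, "dy": 0.04, "dz": 0, "wx": 0, "wy": 0, "wz": 0, "claw": 1}
    - {"dx": 0, "dy": 0.027, "dz": 0, "wx": 0, "wy": 0, "wz": 0, "claw": 1}
    - {"dx": 0, "dy": 0, "dz": 0, "wx": 0, "wy": 0, "wz": 0, "claw": 1}
    - {"dx": 0, "dy": 0, "dz": 0, "wx": 0, "wy": 0, "wz": 0, "claw": 1}

```text
clock: 6.9
tool_pos: [0.4341, 0.3445, 0.298]
eef_rot: [-0.15, 0.989, -0.001, -0.001]
contact_force: [-0.5, -1.1, -0.0]
opening: 1.001
```

```bash
python3 - <<'E'
from h import *
s,st=wrist('w3');print(st['clock'],st['tool_pos'],st['contact_force'],proj(s,[[.4349,.3455,.204]],st))
E
```

```text
6.9 [0.43411835 0.34449269 0.29797084] [-0.47601664 -1.11086199 -0.02014015] [[284.27379406 224.36304343]]
```

View pics/w3.png

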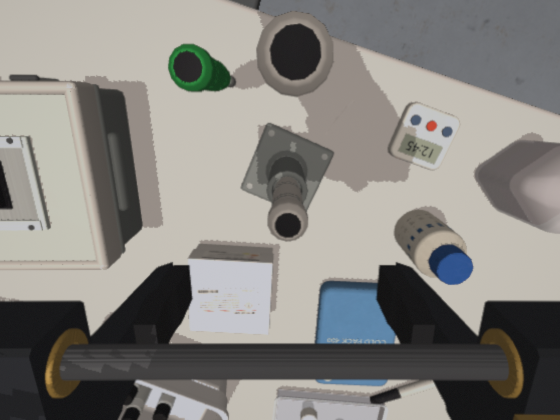

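The probe's black cap is at (288,222); I predicted (284,224). Nothing stands near the jaw paths at gripping height.

```bash
python3 - <<'E'
from h import *
import pickle
s,st=pickle.load(open('w3.pkl','rb'))
g=s['color'].astype(int).max(2)[200:245,262:314];m=(g<40).astype(np.uint8)
n,l,sx,c=cv2.connectedComponentsWithStats(m);k=1+np.argmax(sx[1:,4]);px=c[k]+[262,200];print(px,sx[k])
p=onplane(s,[px],.204,st)[0];print(p)
Rm=R.from_quat(st['eef_rot']).as_matrix();print('move',Rm.T@(np.array([p[0],p[1],.154])-st['tool_pos']))
E
```

```text
[287.38795181 224.76144578] [ 14  14  24  22 415]
[0.43453591 0.34766969 0.204     ]
move [-0.00178586  0.00320201  0.14395982]
```

Call:
drive_tool:
  commands:
    - {"dx": -0.001, "dy": 0.002, "dz": 0.03, "wx": 0, "wy": 0, "wz": 0, "claw": 0.7}
    - {"dx": 0, "dy": 0, "dz": 0.03, "wx": 0, "wy": 0, "wz": 0, "claw": 0.7}
    - {"dx": 0, "dy": 0, "dz": 0.03, "wx": 0, "wy": 0, "wz": 0, "claw": 0.7}
    - {"dx": 0, "dy": 0, "dz": 0.02, "wx": 0, "wy": 0, "wz": 0, "claw": 0.7}
    - {"dx": 0, "dy": 0, "dz": 0.015, "wx": 0, "wy": 0, "wz": 0, "claw": 0.7}
    - {"dx": 0, "dy": 0, "dz": 0.01, "wx": 0, "wy": 0, "wz": 0, "claw": 0.7}
    - {"dx": 0, "dy": 0, "dz": 0.005, "wx": 0, "wy": 0, "wz": 0, "claw": 0.7}
    - {"dx": 0, "dy": 0, "dz": 0, "wx": 0, "wy": 0, "wz": 0, "claw": 0.7}
    - {"dx": 0, "dy": 0, "dz": 0, "wx": 0, "wy": 0, "wz": 0, "claw": 0.7}

```text
clock: 7.85
tool_pos: [0.4357, 0.3473, 0.1603]
eef_rot: [-0.149, 0.989, 0.0, 0.0]
contact_force: [0.8, 0.8, 0.3]
opening: 0.698
```

Call:
drive_tool:
  commands:
    - {"dx": 0.001, "dy": 0, "dz": 0.005, "wx": 0, "wy": 0, "wz": 0, "claw": 0.7}
    - {"dx": 0, "dy": 0, "dz": 0, "wx": 0, "wy": 0, "wz": 0, "claw": 0.2}
    - {"dx": 0, "dy": 0, "dz": 0, "wx": 0, "wy": 0, "wz": 0, "claw": 0}
    - {"dx": 0, "dy": 0, "dz": 0, "wx": 0, "wy": 0, "wz": 0, "claw": 0}
    - {"dx": 0, "dy": 0, "dz": 0, "wx": 0, "wy": 0, "wz": 0, "claw": 0}
    - {"dx": 0, "dy": 0, "dz": 0, "wx": 0, "wy": 0, "wz": 0, "claw": 0}
    - {"dx": 0, "dy": 0, "dz": 0, "wx": 0, "wy": 0, "wz": 0, "claw": 0}
    - {"dx": 0, "dy": 0, "dz": 0, "wx": 0, "wy": 0, "wz": 0, "claw": 0}
    - {"dx": 0, "dy": 0, "dz": 0, "wx": 0, "wy": 0, "wz": 0, "claw": 0}
  grip_force: 25

```text
clock: 8.75
tool_pos: [0.4343, 0.3471, 0.1548]
eef_rot: [-0.149, 0.989, 0.0, 0.0]
contact_force: [-0.0, -1.0, 1.3]
opening: 0.317
```

Call:
drive_tool:
  commands:
    - {"dx": 0, "dy": 0, "dz": 0, "wx": 0, "wy": 0, "wz": 0, "claw": 0}
    - {"dx": 0, "dy": 0, "dz": 0, "wx": 0, "wy": 0, "wz": 0, "claw": 0}
    - {"dx": 0, "dy": 0, "dz": 0, "wx": 0, "wy": 0, "wz": 0, "claw": 0}

```text
clock: 9.05
tool_pos: [0.4343, 0.3471, 0.1548]
eef_rot: [-0.149, 0.989, 0.0, 0.0]
contact_force: [-0.4, 0.5, 2.6]
opening: 0.322
```

The opening reads 28 mm, while the grip zone is 26 mm: the pads probably catch the step to the 30 mm cap. Opening, going 3 mm lower and gripping again.

Call:
drive_tool:
  commands:
    - {"dx": 0, "dy": 0, "dz": 0, "wx": 0, "wy": 0, "wz": 0, "claw": 0.5}
    - {"dx": 0, "dy": 0, "dz": 0, "wx": 0, "wy": 0, "wz": 0, "claw": 0.5}
    - {"dx": 0, "dy": 0, "dz": 0, "wx": 0, "wy": 0, "wz": 0, "claw": 0.5}
    - {"dx": 0, "dy": 0, "dz": 0.003, "wx": 0, "wy": 0, "wz": 0, "claw": 0.5}
    - {"dx": 0, "dy": 0, "dz": 0, "wx": 0, "wy": 0, "wz": 0, "claw": 0.5}

```text
clock: 9.55
tool_pos: [0.434, 0.3468, 0.1512]
eef_rot: [-0.149, 0.989, -0.0, -0.0]
contact_force: [-0.8, -0.3, 0.1]
opening: 0.497
```

Call:
drive_tool:
  commands:
    - {"dx": 0, "dy": 0, "dz": 0, "wx": 0, "wy": 0, "wz": 0, "claw": 0}
    - {"dx": 0, "dy": 0, "dz": 0, "wx": 0, "wy": 0, "wz": 0, "claw": 0}
    - {"dx": 0, "dy": 0, "dz": 0, "wx": 0, "wy": 0, "wz": 0, "claw": 0}
    - {"dx": 0, "dy": 0, "dz": 0, "wx": 0, "wy": 0, "wz": 0, "claw": 0}
    - {"dx": 0, "dy": 0, "dz": 0, "wx": 0, "wy": 0, "wz": 0, "claw": 0}
    - {"dx": 0, "dy": 0, "dz": 0, "wx": 0, "wy": 0, "wz": 0, "claw": 0}
    - {"dx": 0, "dy": 0, "dz": 0, "wx": 0, "wy": 0, "wz": 0, "claw": 0}
    - {"dx": 0, "dy": 0, "dz": 0, "wx": 0, "wy": 0, "wz": 0, "claw": 0}

```text
clock: 10.35
tool_pos: [0.4343, 0.3471, 0.1518]
eef_rot: [-0.149, 0.989, 0.0, 0.0]
contact_force: [0.0, 0.9, 1.5]
opening: 0.304
```

Call:
drive_tool:
  commands:
    - {"dx": 0, "dy": 0, "dz": 0, "wx": 0, "wy": 0, "wz": 0, "claw": 0}
    - {"dx": 0, "dy": 0, "dz": -0.005, "wx": 0, "wy": 0, "wz": 0, "claw": 0}
    - {"dx": 0, "dy": 0, "dz": -0.01, "wx": 0, "wy": 0, "wz": 0, "claw": 0}
    - {"dx": 0, "dy": 0, "dz": -0.02, "wx": 0, "wy": 0, "wz": 0, "claw": 0}
    - {"dx": 0, "dy": 0, "dz": -0.02, "wx": 0, "wy": 0, "wz": 0, "claw": 0}
    - {"dx": 0, "dy": 0, "dz": -0.02, "wx": 0, "wy": 0, "wz": 0, "claw": 0}
    - {"dx": 0, "dy": 0, "dz": -0.02, "wx": 0, "wy": 0, "wz": 0, "claw": 0}
    - {"dx": 0, "dy": 0, "dz": -0.02, "wx": 0, "wy": 0, "wz": 0, "claw": 0}
    - {"dx": 0, "dy": 0, "dz": -0.02, "wx": 0, "wy": 0, "wz": 0, "claw": 0}
    - {"dx": 0, "dy": 0, "dz": -0.02, "wx": 0, "wy": 0, "wz": 0, "claw": 0}
    - {"dx": 0, "dy": 0, "dz": 0, "wx": 0, "wy": 0, "wz": 0, "claw": 0}
    - {"dx": 0, "dy": 0, "dz": 0, "wx": 0, "wy": 0, "wz": 0, "claw": 0}

```text
clock: 11.55
tool_pos: [0.4341, 0.3468, 0.3068]
eef_rot: [-0.149, 0.989, 0.0, 0.0]
contact_force: [-0.4, -0.4, -1.2]
opening: 0.307
```

```bash
python3 - <<'E'
from h import *
s,st=wrist('w4');print(st['clock'],st['tool_pos'],st['contact_force'],st['opening'])
Rm=R.from_quat(st['eef_rot']).as_matrix();print('move',Rm.T@(np.array([.523,.0335,st['tool_pos'][2]])-st['tool_pos']))
# expected pixels of the probe (axis 8 mm.. on TCP axis): tip end 148 mm below grasp
tp=st['tool_pos'];print(proj(s,[tp+[0,0,.0078-.0678-.078+.0],tp+[0,0,.0078-.0678]],st))
E
```

```text
11.55 [0.43412588 0.34678267 0.30682461] [-0.37025838 -0.41778614 -1.20420592] 0.30683902768508753
move [ 7.39394734e-03 -3.25561009e-01 -3.29491716e-05]
[[283.12215752 204.26726737]
 [282.75859185 241.5377576 ]]
```

View pics/w4.png

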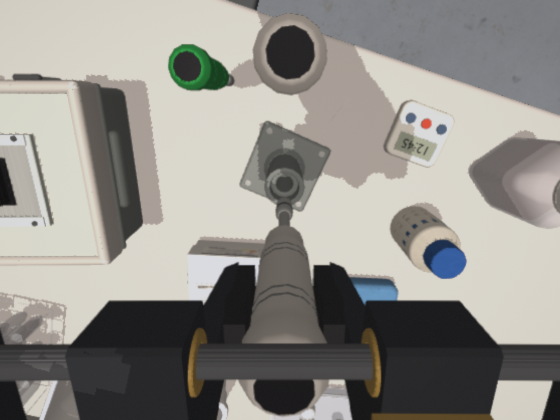

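The probe hangs upright in the jaws, clear of the stand, with its tip at about (284,208); I expected (283,204). The wrist shows about 1.2 N of weight. Carrying it over to the port.

Call:
drive_tool:
  commands:
    - {"dx": 0.001, "dy": -0.015, "dz": 0, "wx": 0, "wy": 0, "wz": 0, "claw": 0}
    - {"dx": 0.001, "dy": -0.025, "dz": 0, "wx": 0, "wy": 0, "wz": 0, "claw": 0}
    - {"dx": 0.001, "dy": -0.03, "dz": 0, "wx": 0, "wy": 0, "wz": 0, "claw": 0}
    - {"dx": 0.001, "dy": -0.035, "dz": 0, "wx": 0, "wy": 0, "wz": 0, "claw": 0}
    - {"dx": 0.001, "dy": -0.035, "dz": 0, "wx": 0, "wy": 0, "wz": 0, "claw": 0}
    - {"dx": 0.001, "dy": -0.035, "dz": 0, "wx": 0, "wy": 0, "wz": 0, "claw": 0}
    - {"dx": 0.001, "dy": -0.035, "dz": 0, "wx": 0, "wy": 0, "wz": 0, "claw": 0}
    - {"dx": 0, "dy": -0.035, "dz": 0, "wx": 0, "wy": 0, "wz": 0, "claw": 0}
    - {"dx": 0, "dy": -0.03, "dz": 0, "wx": 0, "wy": 0, "wz": 0, "claw": 0}
    - {"dx": 0, "dy": -0.03, "dz": 0, "wx": 0, "wy": 0, "wz": 0, "claw": 0}
    - {"dx": 0, "dy": -0.02, "dz": 0, "wx": 0, "wy": 0, "wz": 0, "claw": 0}
    - {"dx": 0, "dy": 0, "dz": 0, "wx": 0, "wy": 0, "wz": 0, "claw": 0}

```text
clock: 12.8
tool_pos: [0.5231, 0.0291, 0.3055]
eef_rot: [-0.146, 0.989, -0.001, -0.001]
contact_force: [0.4, 0.7, -1.5]
opening: 0.306
```

Call:
drive_tool:
  commands:
    - {"dx": 0, "dy": 0, "dz": 0, "wx": 0, "wy": 0, "wz": 0, "claw": 0}
    - {"dx": 0, "dy": 0, "dz": 0, "wx": 0, "wy": 0, "wz": 0, "claw": 0}

```text
clock: 13.0
tool_pos: [0.5227, 0.0356, 0.3064]
eef_rot: [-0.15, 0.989, 0.0, -0.0]
contact_force: [-0.6, 0.5, -0.4]
opening: 0.303
```

```bash
python3 - <<'E'
from h import *
from plant import snapshot
import pickle
s,st=wrist('w5');print(st['clock'],st['tool_pos'],st['eef_rot'],st['contact_force'],st['opening'])
t=snapshot('top');sc=snapshot('scene');pickle.dump((t,sc),open('s5.pkl','wb'))
Rm=R.from_quat(st['eef_rot']).as_matrix();print('move',Rm.T@(np.array([.523,.0335,st['tool_pos'][2]])-st['tool_pos']))
tp=st['tool_pos'];P=[tp+[0,0,-.138],[.523,.0335,.115],[.523,.0335,.084]];pw=proj(s,P,st);ps=proj(sc,P);print(pw,ps)
a=cv2.resize(s['color'][130:270,200:360],None,fx=3,fy=3,interpolation=cv2.INTER_CUBIC)
c=np.round(ps[1]).astype(int);x0,y0=c-[50,70];b=cv2.resize(sc['color'][y0:y0+105,x0:x0+80],None,fx=4,fy=4,interpolation=cv2.INTER_CUBIC);print(x0,y0)
cv2.imwrite('pics/c5.png',np.hstack([a,b])[...,::-1])
E
```

```text
13.0 [0.52266773 0.03557796 0.30642224] [-1.50000937e-01  9.88685646e-01  4.92927310e-04 -4.11294992e-04] [-0.55142924  0.54159141 -0.42503283] 0.3025114473566269
move [ 2.99020522e-04 -2.08300290e-03 -2.08835611e-06]
[[282.95313187 204.43886605]
 [280.91875198 188.13069984]
 [281.15007046 180.90220601]] [[362.25812605 173.17525235]
 [361.58940992 192.0474399 ]
 [360.86995544 202.81625531]]
312 122
```

View pics/c5.png

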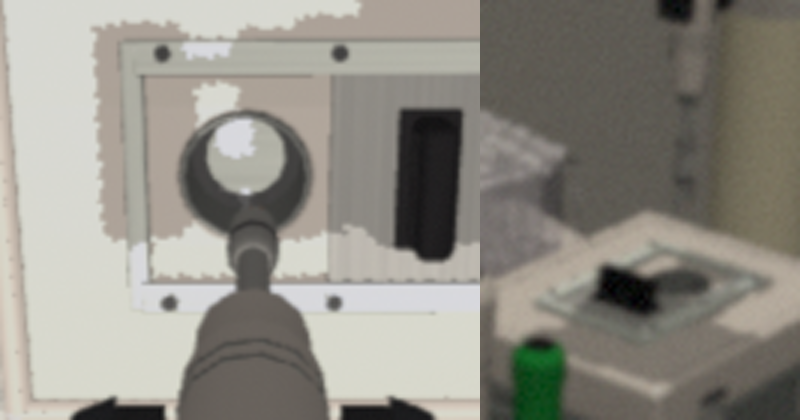

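The left crop shows the port centred at wrist pixel (282,188) and the pad at (282,182), both within about 1 px of prediction, with the tip just above in line. Shifting 1–2 mm, then descending in stages.

Call:
drive_tool:
  commands:
    - {"dx": -0.002, "dy": -0.001, "dz": 0, "wx": 0, "wy": 0, "wz": 0, "claw": 0}
    - {"dx": 0, "dy": 0, "dz": 0.01, "wx": 0, "wy": 0, "wz": 0, "claw": 0}
    - {"dx": 0, "dy": 0, "dz": 0.01, "wx": 0, "wy": 0, "wz": 0, "claw": 0}
    - {"dx": 0, "dy": 0, "dz": 0.01, "wx": 0, "wy": 0, "wz": 0, "claw": 0}
    - {"dx": 0, "dy": 0, "dz": 0.008, "wx": 0, "wy": 0, "wz": 0, "claw": 0}
    - {"dx": 0, "dy": 0, "dz": 0, "wx": 0, "wy": 0, "wz": 0, "claw": 0}
    - {"dx": 0, "dy": 0, "dz": 0, "wx": 0, "wy": 0, "wz": 0, "claw": 0}
    - {"dx": 0, "dy": 0, "dz": 0, "wx": 0, "wy": 0, "wz": 0, "claw": 0}

```text
clock: 13.95
tool_pos: [0.5259, 0.0341, 0.269]
eef_rot: [-0.149, 0.989, 0.0, 0.0]
contact_force: [-0.9, 0.1, -0.7]
opening: 0.304
```

```bash
python3 - <<'E'
from h import *
s,st=wrist('w6');print(st['clock'],st['tool_pos'],st['eef_rot'],st['contact_force'])
tp=st['tool_pos'];P=[tp+[0,0,-.138],[.523,.0335,.115],[.523,.0345,.084]];print(proj(s,P,st))
a=cv2.resize(s['color'][120:270,200:370],None,fx=4,fy=4,interpolation=cv2.INTER_CUBIC)
cv2.imwrite('pics/c6.png',a[...,::-1])
E
```

```text
13.95 [0.52587071 0.03410862 0.26900862] [-1.49017910e-01  9.88834410e-01  7.80229009e-05  4.08124097e-04] [-0.91207251  0.06170179 -0.74466968]
[[283.13198005 204.19880224]
 [283.48991    195.54647986]
 [284.56372661 187.10939872]]
```

View pics/c6.png

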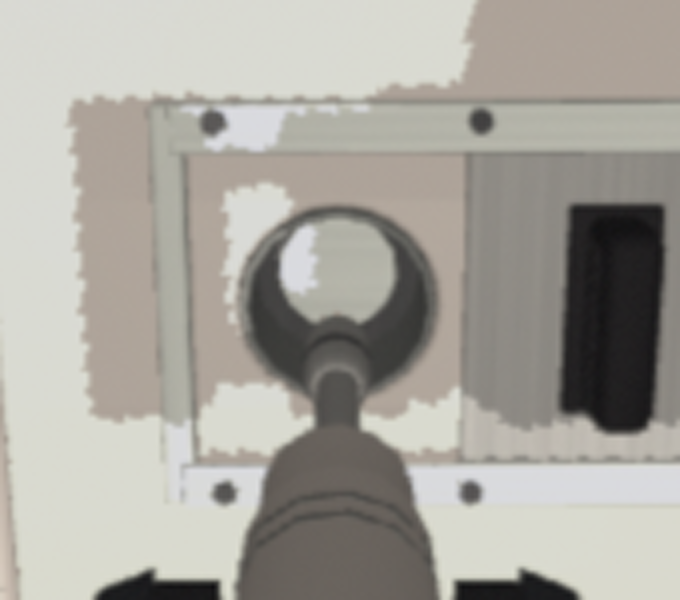

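The tip (284.5,205) is in line with the port centre (284.6,195) and the pad. A 2 mm correction, then further down.

Call:
drive_tool:
  commands:
    - {"dx": 0.002, "dy": 0.001, "dz": 0, "wx": 0, "wy": 0, "wz": 0, "claw": 0}
    - {"dx": 0, "dy": 0, "dz": 0.008, "wx": 0, "wy": 0, "wz": 0, "claw": 0}
    - {"dx": 0, "dy": 0, "dz": 0.008, "wx": 0, "wy": 0, "wz": 0, "claw": 0}
    - {"dx": 0, "dy": 0, "dz": 0.008, "wx": 0, "wy": 0, "wz": 0, "claw": 0}
    - {"dx": 0, "dy": 0, "dz": 0.008, "wx": 0, "wy": 0, "wz": 0, "claw": 0}
    - {"dx": 0, "dy": 0, "dz": 0.004, "wx": 0, "wy": 0, "wz": 0, "claw": 0}
    - {"dx": 0, "dy": 0, "dz": 0, "wx": 0, "wy": 0, "wz": 0, "claw": 0}
    - {"dx": 0, "dy": 0, "dz": 0, "wx": 0, "wy": 0, "wz": 0, "claw": 0}
    - {"dx": 0, "dy": 0, "dz": 0, "wx": 0, "wy": 0, "wz": 0, "claw": 0}

```text
clock: 14.9
tool_pos: [0.5236, 0.0344, 0.233]
eef_rot: [-0.149, 0.989, 0.0, 0.0]
contact_force: [1.0, -0.2, -0.9]
opening: 0.303
```

```bash
cat > f.py <<'E'
from plant import r,snapshot
import numpy as np
F=[]
for _ in range(4):
    snapshot('top');F.append(r.get_state()['contact_force'])
s=r.get_state();print(s['clock'],s['tool_pos'].round(4),'F',np.mean(F,0).round(2),np.std(F,0).round(2),s['moment'].round(2),round(s['opening'],3))
E
python3 f.py
```

```text
15.1 [0.5235 0.0344 0.233 ] F [-0.31  0.08 -0.71] [0.7  0.26 0.23] [ 0.05 -0.01  0.04] 0.307
```

Call:
drive_tool:
  commands:
    - {"dx": 0, "dy": 0, "dz": 0.003, "wx": 0, "wy": 0, "wz": 0, "claw": 0}
    - {"dx": 0, "dy": 0, "dz": 0.003, "wx": 0, "wy": 0, "wz": 0, "claw": 0}
    - {"dx": 0, "dy": 0, "dz": 0.003, "wx": 0, "wy": 0, "wz": 0, "claw": 0}
    - {"dx": 0, "dy": 0, "dz": 0, "wx": 0, "wy": 0, "wz": 0, "claw": 0}

```text
clock: 15.5
tool_pos: [0.523, 0.0343, 0.2231]
eef_rot: [-0.149, 0.989, 0.0, -0.001]
contact_force: [-0.5, 0.5, -0.4]
opening: 0.309
```

```bash
python3 f.py
```

```text
15.7 [0.5234 0.0344 0.2237] F [-0.24  0.3  -1.39] [0.17 0.45 0.45] [ 0.04 -0.04  0.01] 0.303
```

Call:
drive_tool:
  commands:
    - {"dx": 0, "dy": 0, "dz": 0.003, "wx": 0, "wy": 0, "wz": 0, "claw": 0}
    - {"dx": 0, "dy": 0, "dz": 0, "wx": 0, "wy": 0, "wz": 0, "claw": 0}

```text
clock: 15.9
tool_pos: [0.5234, 0.0344, 0.2206]
eef_rot: [-0.149, 0.989, 0.0, 0.0]
contact_force: [0.3, -0.2, -0.1]
opening: 0.301
```

```bash
python3 f.py
```

```text
16.1 [0.5235 0.0344 0.2209] F [ 0.09 -0.02  0.83] [0.15 0.33 0.64] [ 0.06  0.03 -0.03] 0.307
```

Contact is felt (Fz from about -1.2 to +0.8 N) near the expected height. Pressing 4 mm further.

Call:
drive_tool:
  commands:
    - {"dx": 0, "dy": 0, "dz": 0.002, "wx": 0, "wy": 0, "wz": 0, "claw": 0}
    - {"dx": 0, "dy": 0, "dz": 0.002, "wx": 0, "wy": 0, "wz": 0, "claw": 0}
    - {"dx": 0, "dy": 0, "dz": 0, "wx": 0, "wy": 0, "wz": 0, "claw": 0}
    - {"dx": 0, "dy": 0, "dz": 0, "wx": 0, "wy": 0, "wz": 0, "claw": 0}

```text
clock: 16.5
tool_pos: [0.5234, 0.0344, 0.2167]
eef_rot: [-0.149, 0.989, 0.0, 0.0]
contact_force: [-0.2, 0.6, 2.7]
opening: 0.303
```

```bash
python3 f.py; python3 f.py; python3 - <<'E'
from h import *
from plant import snapshot
s,st=wrist('w7');tp=st['tool_pos'];print(st['eef_rot'])
print(proj(s,[[.523,.0345,.115],[.523,.0345,.084],tp+[0,0,-.06]],st))
a=cv2.resize(s['color'][120:300,190:380],None,fx=3,fy=3,interpolation=cv2.INTER_CUBIC)
sc=snapshot('scene');b=cv2.resize(sc['color'][125:245,310:390],None,fx=3,fy=4.5,interpolation=cv2.INTER_CUBIC)
b=cv2.resize(sc['color'][110:245,315:390],None,fy=4,fx=3,interpolation=cv2.INTER_CUBIC)
cv2.imwrite('pics/c7.png',np.hstack([a,b])[...,::-1])
E
```

```text
16.7 [0.5235 0.0344 0.2168] F [0.13 0.22 1.52] [0.66 0.33 0.45] [ 0.03 -0.    0.03] 0.307
16.9 [0.5234 0.0344 0.2168] F [0.18 0.32 1.64] [0.28 0.24 0.16] [ 0.06 -0.03 -0.02] 0.305
[-1.49020141e-01  9.88834158e-01  3.35683338e-05  6.82200138e-05]
[[283.31626618 218.42885206]
 [283.40650669 205.78691587]
 [282.76307029 241.56144343]]
```

View pics/c7.png

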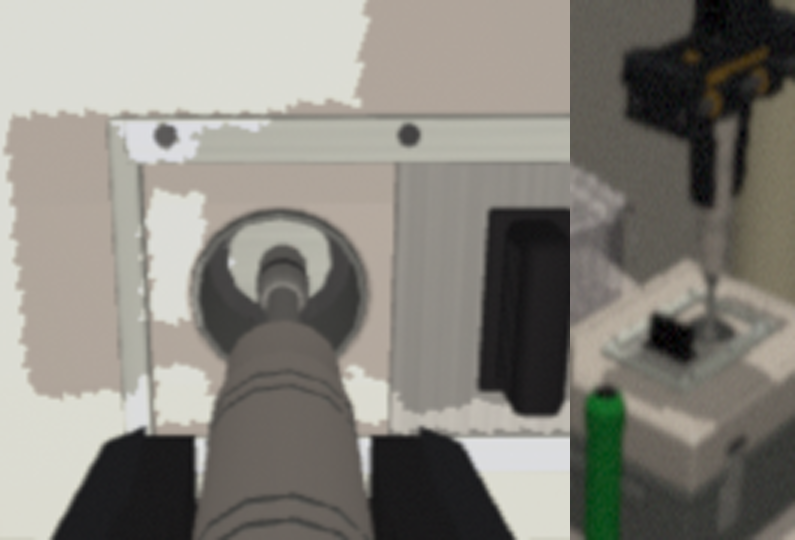

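The crop shows the tip (282,266) centred on the pad (280,269) to about 1 mm, clear of the port wall all round, with the probe upright and the shutter open. The force is about 2.7 N (1.6 measured plus about 1.1 of weight), so the tip is pushed in about 5 mm. Handing in.

```bash
python3 -c "
from plant import r
s=r.get_state();print(s['clock'],s['tool_pos'],s['contact_force']);print(r.finish_job())"
```

```text
17.0 [0.52336718 0.03438716 0.21671824] [-1.24311995e-01  1.26326869e-03  1.78921166e+00]
the job is handed in; nothing more can be done
None
```

I handed the job in at 17.0 s with the probe still held on the pad through the open port. The hand-in reported no verdict.

- **Shutter:** I gripped its bar and slid it about 50 mm until it met roughly 8.5 N at the stop. The close-up afterwards showed the port uncovered.
- **Probe:** I took the white one from the grey square stand, leaving the green one and the larger white one alone. The first grip read 28 mm because the pads caught the step to the cap. I regripped 3 mm lower at about 27 mm, against a nominal 26 mm.
- **Final position:** The last picture showed the tip within about 1 mm of the pad's centre and clear of the port wall. The tool pointed straight down.
- **Final press:** The force was about 2.7 N once the probe's weight is added, so the tip is pushed in about 5 mm. The force readings scatter by about 0.5 N, so both figures are estimates. The tool height agrees, about 5 mm below first contact.

No check failed. The estimates from the top and wrist cameras differed by 2–3 mm, well inside the tolerances. I did not re-measure the cryo box, timer, bottle and cold pack at the end, but nothing was touched on the way. I viewed 11 pictures, one over the budget of 10.

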